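# Put stock away in a double-lidded case and show it under its clear cover

## Robot

A 7-joint arm with a two-finger parallel gripper is mounted at the origin on the work surface. World frame = base frame: x ahead of the robot, y to its left, z up, the work surface at z = 0. Lengths are in m, angles in rad, forces in N, time in s.
With the tool pointing down it reaches from about 0.425 to 0.95 m from the base axis. Payload 4.7 kg.
Tool frame: the origin (TCP) lies midway between the tips of the shut fingers; the grasp point (between the pads) lies manip.hold_point_z behind it (manip.hold_point_z is the distance from the TCP to the grasp point, in m); y points along the fingers, z is the direction in which the jaws open and shut, and the axes are right-handed (so a half turn about y gives the same grasp; the last joint's range is limited). The gripper opens to 85 mm and grips with 20 to 120 N. Pads are 22 mm wide; open, the fingers measure 114 mm over their backs; the gripper's body (76 mm by 85 mm) begins 54 mm behind the grasp point. The pads swing forward as they close: fully open they stand 13 mm farther back than shut.
Start: joints at [-1.253, 0.469, -0.049, 1.532, 0.024, 1.141, -0.082], TCP at [0.229, 0.635, 0.231] pointing down, gripper open.
Joint ranges: [-2.59, 2.59], [-0.33, 1.99], [-1.39, 1.29], [0.1, 2.45], [-1.04, 4.18], [0.21, 1.99], [-2.66, 2.66]. Speed limits (rad/s): [2.57, 2.57, 3.14, 3.14, 3.14, 3.14, 3.14].

## Interface

Orientations are given as a unit quaternion [w, x, y, z].
In Python, from bench import read_state, cams, ticket, manip gives the robot as it stands. The module is installed in compiled form; this text tells all that it offers.
- The arm moves only by the shell command python3 -m creep 'ROWS' [OPENING] [FORCE]. ROWS is a JSON object of lists of equal length, an entry for each row: "dp": the shift along the tool's x, y, z in mm, a list of three; "dr": the turn, a rotation vector about the tool's x, y, z in degrees, a list of three. A call has 1 to 12 rows; each row shifts and turns the commanded pose from where the row before left it, along the tool's axes as they then stand; what a row does not reach is not made up. A row lasts 1/10 s, in which the tool goes at most 50 mm and 8.59 degrees, less where a joint would pass 70% of its speed; a pose out of reach is approached as far as the arm can. A call with a gripper value outside its range is refused whole. OPENING is the finger opening in mm, from 0 to 85.4, set as the call begins (- or left out, the last holds). The fingers move at their own pace and stop on an object; FORCE is the grip in N (left out, the last holds). Time passes only in rows, so rows that do not move let the fingers close. It gives the time, the measured TCP pose, the force and the opening at its end, in the units of the state.
- read_state(): the state, without advancing time (a new reading comes with each control period).
- cams.grab_frame(name): name is "side" or "top" or "wrist"; returns the picture (400x640x3 uint8, red, green, blue); there is no depth.
- cams.calibration(name): a dict with "vfov" (degrees; the focal length in pixels is half the picture's height over the tangent of half this angle, whatever the lens; pixels are square), "cx", "cy" (the principal point, pixels), "position" and "orientation" of the camera in the world. Camera axes: x right, y down, z forward; pixel columns grow to the right and rows downward; lengths in m; the calibration is good to about 2 mm. A picture is of the moment at which its call begins: read the wrist's pose just before it. calibration takes no time and is no camera call; for the wrist camera it gives the pose at the moment of the call.
- ticket.finish_job(): hands the job in, once; it reports no verdict.
The state is a dict: "time_s": time; "joint_positions": joint angles; "qvel": joint speeds; "effort": joint torques, N m; "position": TCP position; "tool_rot": TCP orientation; "force": force on the tool from outside, world axes, zero at the start; "wrist_torque": the same for the moment, N m; "opening": finger opening in m.
Only numpy, scipy, OpenCV 4.12 (cv2) and the standard library are available. Lean on these libraries where they do the work, as an engineer would, in place of code of your own. Each camera call takes 0.05 s, during which the arm holds its last target. There are 200 camera calls.

## Task

On the mat lie one chisel bit and one coupling that belong in the blue steel case: lay each in the compartment that already holds one of its kind, and leave the spanner and everything else where it is. Then swing the blue lid shut by its handle, without letting it slam, so that it carries the orange-edged clear cover nested inside it down with it until both are fully shut. Finally raise the blue lid alone, leaving the clear cover shut and still, and finish while still holding the lid by its handle about half open (45 degrees), so that the stock can be checked through the cover.

Things in the scene. Friction and masses are not known exactly. Their poses are not given: they have to be found in the camera images.
- case: Blue steel case, open top, fixed to the table, 152 (x) x 278 (y) x 62 mm high; origin: centre of its underside; front (handle side) to -x, hinge along its +x top edge. Walls, floor and the full-height divider (along x at y = 0) are 6 mm thick. Two compartments, one at +y, one at -y: each 140 (x) x 130 mm (3 to 133 mm from the middle), 56 mm deep.
- case_hinge (a point): Middle of the hinge pin of both lids: 76 mm along +x and 64 mm above the case's origin; the pin runs along the case's y.
- outer_lid (a joint): Angle (rad) of the blue outer lid: 0 shut, grows as it opens, starts leaning back on its stop at 1.85. A shallow steel tray 152 x 278 mm with a 26 mm skirt, 0.4 kg; shut, its top is 89 mm above the table. The hinge is nearly free (friction 0.04 N m): let go below about 1.3 rad it falls shut.
- lid_handle (a point): Middle of the outer lid's round steel bar handle: 10 mm thick, 90 mm clear length along the case's y, 35 mm off the lid's front face (30 mm gap behind it). At lid angle a it is at x = 76 - 187 cos a + 12 sin a, z = 64 + 187 sin a + 12 cos a (mm, case frame). Rigid on the lid, but round: it can turn between fingers that keep their direction.
- lid_edge (a point): Middle of the lower front edge of the outer lid, 152 mm from the hinge pin.
- inner_cover (a joint): Angle (rad) of the clear inner cover: 0 shut on the case's rim, grows as it opens; starts 1.56 to 1.74, in front of the outer lid. Clear plate with orange edges, 144 x 270 x 4 mm, same hinge pin, no handle. Stiff hinge (0.12 N m): stays where left. Bumpers in the outer lid push it down as that lid closes (under 0.01 at lid 0) and do not lift it.
- cover_edge (a point): Middle of the front edge of the clear cover, 148 mm from the hinge pin.
- mat: Grey mat, flat on the table, 270 (x) by 200 (y) by 3 mm; origin at the centre of its underside.
- bit: Loose chisel bit on the mat: dark steel eight-sided shank 24 mm across flats, green band at its tail, bright chisel tip; 114.5 mm long along its x (from -57.5 to +57), origin on its axis, lying on a flat; 0.33 kg or so.
- coupling: Loose coupling on the mat: dark steel eight-sided sleeve 32 mm across flats, 70 mm long along its x, two orange bands; origin at its centre, lying on a flat; 0.34 kg or so.
- stored_bit: The chisel bit already in the case, same as the loose one, lying front to back near the outer side wall of its compartment (its axis 108 to 114 mm from the middle of the case); it shows which compartment is for bits.
- stored_coupling: The coupling already in the case, same as the loose one, lying front to back near the outer side wall of the other compartment (its axis 108 to 114 mm from the middle of the case); that compartment is for couplings.
- spanner: Bystander on the mat: aluminium open-ended spanner, 134 by 28 by 8 mm; origin at the centre of its underside, along its x.
- grease_tin: Bystander: upright grease tin with a yellow label, 72 mm across, 100 mm high; origin under its centre.
- tape_roll: Bystander: roll of orange tape lying flat, 90 mm across, 24 mm high; origin under its centre.
- scanner: Bystander: black and grey hand scanner lying flat, about 135 by 55 by 35 mm; origin under the middle of its handle.
- wood_block: Bystander: wooden block 90 by 45 by 45 mm; origin under its centre.
There are look-alikes about, which are no part of the job. Leave any pink look-alike of the coupling alone.

How it is judged:
On the way, in this order (a step that is already met when the one before it is completed fails the run):
1. the bit and the coupling each lie in the compartment of their own kind, let go (x of bit in the frame of case between -0.07 and 0.07 m and y of bit in the frame of case between -0.133 and 0.133 m and z of bit in the frame of case between 0 and 0.036 m and x of stored_bit in the frame of case between -0.07 and 0.07 m and y of stored_bit in the frame of case between -0.133 and 0.133 m and z of stored_bit in the frame of case between 0 and 0.036 m and (y of each of bit, stored_bit in the frame of case above 0.006 m or y of each of bit, stored_bit in the frame of case below -0.006 m) and x of coupling in the frame of case between -0.07 and 0.07 m and y of coupling in the frame of case between -0.133 and 0.133 m and z of coupling in the frame of case between 0 and 0.036 m and x of stored_coupling in the frame of case between -0.07 and 0.07 m and y of stored_coupling in the frame of case between -0.133 and 0.133 m and z of stored_coupling in the frame of case between 0 and 0.036 m and (y of each of coupling, stored_coupling in the frame of case above 0.006 m or y of each of coupling, stored_coupling in the frame of case below -0.006 m) and linear speed of each of bit, coupling below 0.03 m/s and contact force between the fingers and bit below 0.05 N and contact force between the fingers and coupling below 0.05 N), for 0.2 s.
2. the outer lid and the clear cover are both fully shut (value of joint each of outer_lid, inner_cover below 0.04 rad), for 0.2 s.
3. the outer lid is on its way up in the fingers, the clear cover still shut (value of joint outer_lid above 0.25 rad and value of joint inner_cover below 0.04 rad and contact force between the fingers and outer_lid above 0.3 N), for 0.1 s.
At the end, for the whole second after the job is handed in: The outer lid stands still between 0.6 and 1.0 rad (34 to 57 degrees), held in the fingers by its handle; the clear cover is shut (under 0.04 rad); the bit and the coupling lie on the floor of the compartments that hold their own kind (value of joint outer_lid between 0.6 and 1 rad and value of joint inner_cover below 0.04 rad and contact force between the fingers and outer_lid above 0.3 N and horizontal distance between the grasp point and lid_handle below 0.055 m and not (velocity of joint outer_lid above 0.15 rad/s or velocity of joint outer_lid below -0.15 rad/s) and x of bit in the frame of case between -0.07 and 0.07 m and y of bit in the frame of case between -0.133 and 0.133 m and z of bit in the frame of case between 0 and 0.036 m and x of stored_bit in the frame of case between -0.07 and 0.07 m and y of stored_bit in the frame of case between -0.133 and 0.133 m and z of stored_bit in the frame of case between 0 and 0.036 m and (y of each of bit, stored_bit in the frame of case above 0.006 m or y of each of bit, stored_bit in the frame of case below -0.006 m) and x of coupling in the frame of case between -0.07 and 0.07 m and y of coupling in the frame of case between -0.133 and 0.133 m and z of coupling in the frame of case between 0 and 0.036 m and x of stored_coupling in the frame of case between -0.07 and 0.07 m and y of stored_coupling in the frame of case between -0.133 and 0.133 m and z of stored_coupling in the frame of case between 0 and 0.036 m and (y of each of coupling, stored_coupling in the frame of case above 0.006 m or y of each of coupling, stored_coupling in the frame of case below -0.006 m)); the arm keeps its last pose, push and grip.
It fails at once if a bystander (spanner, grease tin, tape roll, scanner, wooden block) is moved over 30 mm (distance of any of spanner, grease_tin, tape_roll, scanner, wood_block from where it was at the start of the episode above 0.03 m).
It fails at once if the outer lid is let fall or slammed (closing faster than 4 rad/s) (velocity of joint outer_lid below -4 rad/s).
It fails at once if the clear cover is brought down on its own, not nested in the outer lid (edges over 75 mm apart) (value of joint inner_cover between 0.1 and 1.1 rad and distance between lid_edge and cover_edge above 0.075 m).
It fails at once if the clear cover is lifted again once it is on its way down (value of joint inner_cover between 0.06 and 1.3 rad and velocity of joint inner_cover above 0.3 rad/s).
It also fails if it takes over 72 s, if anything falls off the work surface, if the arm or the gripper's body presses on something with over 40 N, if the wrist force passes 120 N, or if a joint passes its speed limit or range.

## Working session

There is one attempt and no reset: what is moved stays moved. The work goes in short steps, Python scripts to look and compute and a shell command to move; the robot and the scene stay as the last step left them, time stands still between calls to the robot, and variables do not carry over. Pictures are saved under pics/ and viewed, about 8 in all and at most 12, crops included, and the job is handed in when it is done.

```bash
mkdir -p pics; ls; python3 - <<'E'
from bench import read_state, cams, ticket, manip
import cv2
print(manip.hold_point_z, [a for a in dir(manip) if a[0]!='_'])
s=read_state(); print(s)
for n in ("side","top","wrist"):
    print(n,cams.calibration(n))
for n in ("top","side"):
    f=cams.grab_frame(n); cv2.imwrite(f"pics/{n}0.png",f[:,:,::-1])
E
```

```text
pics
0.0187 ['PlanningError', 'hold_point_z']
{'time_s': 0.0, 'joint_positions': array([-1.25289221,  0.46946421, -0.04860092,  1.53371673,  0.02411356,
        1.14096524, -0.08230504]), 'qvel': array([ 0.00015354,  0.00223169,  0.00081184,  0.00181818, -0.00127059,
       -0.00143648, -0.00154761]), 'effort': array([ 1.01252667e-04, -5.10315621e+01, -4.62656538e-02, -2.37720555e+01,
        1.07447189e-02,  7.50356092e-03, -7.38756938e-06]), 'position': array([0.22921906, 0.63426518, 0.23023642]), 'tool_rot': array([-0.69581515,  0.69719413, -0.12207852,  0.1218953 ]), 'force': array([ 0.98644908, -0.39254366, -0.3297905 ]), 'wrist_torque': array([-0.03017245,  0.01611053, -0.01864998]), 'opening': 0.08511864941828702}
side {'vfov': 56.25926545056462, 'cx': 321.13622182296433, 'cy': 192.66394351544403, 'position': array([0.358199 , 1.0206376, 0.78084  ]), 'orientation': array([ 0.02109892, -0.04738368,  0.88091837, -0.4704173 ])}
top {'vfov': 45.568130572388306, 'cx': 323.95700013162923, 'cy': 201.15148607805793, 'position': array([ 0.2424905 , -0.00886966,  1.31770661]), 'orientation': array([ 0.06858592, -0.69503821,  0.7135619 , -0.05520201])}
wrist {'vfov': 71.65156013344364, 'cx': 325.67753807837573, 'cy': 200.99195646530447, 'position': array([0.16008075, 0.6587374 , 0.37331649]), 'orientation': array([0.12135259, 0.80939119, 0.5683928 , 0.08419666])}
```

View pics/top0.png

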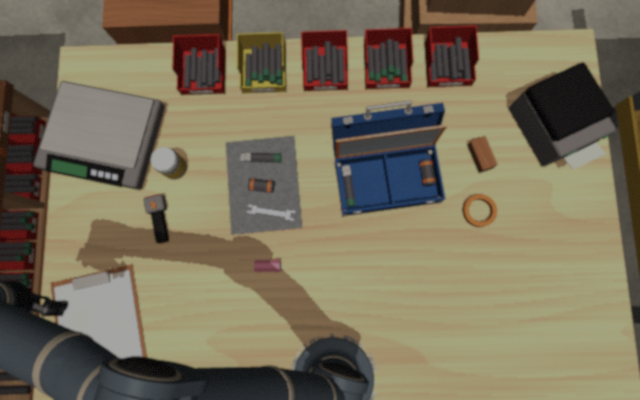

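View pics/side0.png

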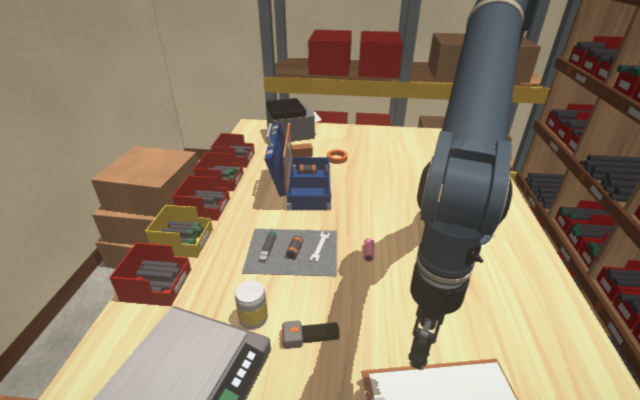

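Top view: mat around (263,185) with bit at (261,157), coupling with orange bands (261,185) and spanner (271,212). The pink look-alike lies off the mat at (267,265). In the case (390,182), the stored bit is on the left (348,185) and the stored coupling on the right (427,172). The lid handle is at (388,107). I'll confirm with an enlarged crop.

```bash
cat > h.py <<'E'
import numpy as np, cv2
from scipy.spatial.transform import Rotation as R
from bench import read_state, cams, ticket, manip
def rot(q): return R.from_quat(np.roll(q,-1))
def K(c): f=200/np.tan(np.radians(c["vfov"]/2)); return f
def p2w(c,uv,z):
    d=rot(c["orientation"]).apply([(uv[0]-c["cx"])/K(c),(uv[1]-c["cy"])/K(c),1]); p=np.array(c["position"])
    return p+d*(z-p[2])/d[2]
def w2p(c,p):
    q=rot(c["orientation"]).inv().apply(np.asarray(p)-c["position"]); return np.array([c["cx"]+K(c)*q[0]/q[2],c["cy"]+K(c)*q[1]/q[2]])
def plan(pos,Rt,n=None):
    "dp (mm) and dr (deg) in tool axes from measured pose to target"
    s=read_state(); T=rot(s["tool_rot"])
    return T.inv().apply(np.asarray(pos)-s["position"])*1000, np.degrees((T.inv()*Rt).as_rotvec())
E
python3 - <<'E'
from h import *
f=cv2.imread("pics/top0.png")
c=f[95:245,220:450]; cv2.imwrite("pics/crop0.png",cv2.resize(c,None,fx=3.45,fy=3.45,interpolation=cv2.INTER_CUBIC))
s=read_state(); T=rot(s["tool_rot"]); print(T.as_matrix().round(3))
cam=cams.calibration("wrist"); print("cam in tool",T.inv().apply(cam["position"]-s["position"]),(T.inv()*rot(cam["orientation"])).as_matrix().round(3))
E
```

```text
[[ 0.94  -0.001  0.34 ]
 [-0.34  -0.002  0.94 ]
 [ 0.    -1.    -0.002]]
cam in tool [-0.0732845  -0.14306301 -0.0007539 ] [[-0.     0.956  0.292]
 [-0.    -0.292  0.956]
 [ 1.     0.     0.   ]]
```

View pics/crop0.png

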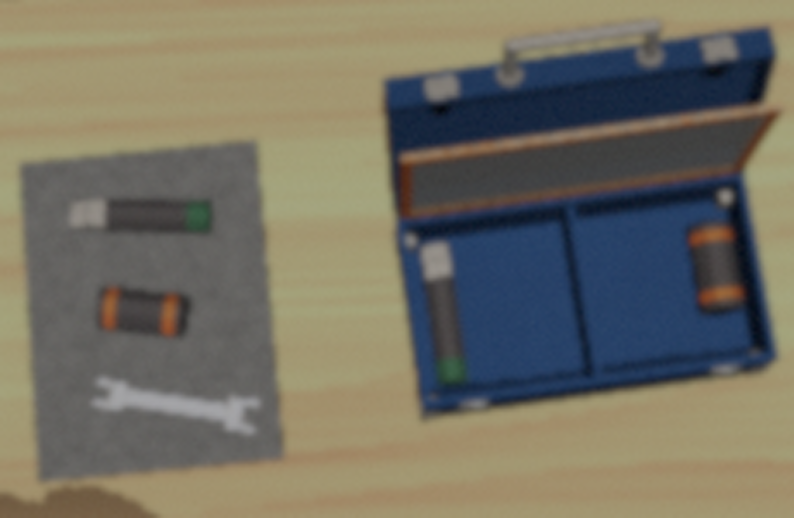

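Bit: bright tip at crop (70,213), green tail (212,216). Coupling: dark with two orange bands, (98,308) to (190,315) on the mat. The pink one, which lies outside the crop, is not it. In the case, the stored bit is in the left (+y) compartment and the stored coupling in the right (-y).

```bash
python3 - <<'E'
from h import *
c=cams.calibration("top")
P=lambda u,v,z: p2w(c,(220+(u+.5)/3.45-.5,95+(v+.5)/3.45-.5),z)
def seg(n,a,b,z):
    A,B=P(*a,z),P(*b,z); d=B-A; print(n,(A+B)[:2]/2,"z",z,"len",np.linalg.norm(d),"dir",np.degrees(np.arctan2(d[1],d[0])))
seg("bit tail->tip",(212,216),(70,213),.015)
seg("coupling",(98,308),(190,315),.019)
seg("spanner",(95,393),(258,415),.008)
seg("handle R->L",(657,28),(507,47),.240)
seg("stored bit",(455,384),(435,240),.018)
seg("stored coup",(725,312),(710,222),.022)
for a in ((20,163),(257,142),(283,457),(40,480)): print("mat",P(*a,.003))
# case pose from handle
A,B=P(657,28,.24),P(507,47,.24); m=(A+B)/2
d=B-A; yaw=np.arctan2(d[1],d[0])-np.pi/2
Rz=R.from_euler('z',yaw)
o=m-Rz.apply([.139,0,0]); print("case",o,np.degrees(yaw))
o[2]=0
im=cv2.imread("pics/crop0.png")
def dr(pts,col):
    q=[((w2p(c,o+Rz.apply(p))-[220,95]+.5)*3.45-.5).round().astype(int) for p in pts]
    cv2.polylines(im,[np.array(q)],True,col,1)
for z in (0,.062): dr([(-.076,-.139,z),(.076,-.139,z),(.076,.139,z),(-.076,.139,z)],(0,255,255))
for s in (1,-1): dr([(-.07,s*.003,.062),(.07,s*.003,.062),(.07,s*.133,.062),(-.07,s*.133,.062)],(255,255,255))
cv2.imwrite("pics/ov0.png",im)
E
```

```text
bit tail->tip [0.60615577 0.18974004] z 0.015 len 0.11710620713228181 dir 87.02203125496948
coupling [0.52378803 0.18676037] z 0.019 len 0.07515069315180122 dir -96.07959461271902
spanner [0.44898505 0.16229346] z 0.008 len 0.13377147866769692 dir -99.3176470917394
handle R->L [ 0.66006809 -0.14936974] z 0.24 len 0.10416870973792385 dir 95.72687062330273
stored bit [ 0.51700704 -0.0568031 ] z 0.018 len 0.11983011072058508 dir 5.822620413641711
stored coup [ 0.54656923 -0.27730749] z 0.022 len 0.07510031071853468 dir 5.6564761407996125
mat [0.65698739 0.29276143 0.003     ]
mat [0.66904509 0.09439096 0.003     ]
mat [0.40414603 0.07698499 0.003     ]
mat [0.39078806 0.27344229 0.003     ]
case [ 0.52176186 -0.16324005  0.24      ] 5.72687062330273
```

View pics/ov0.png

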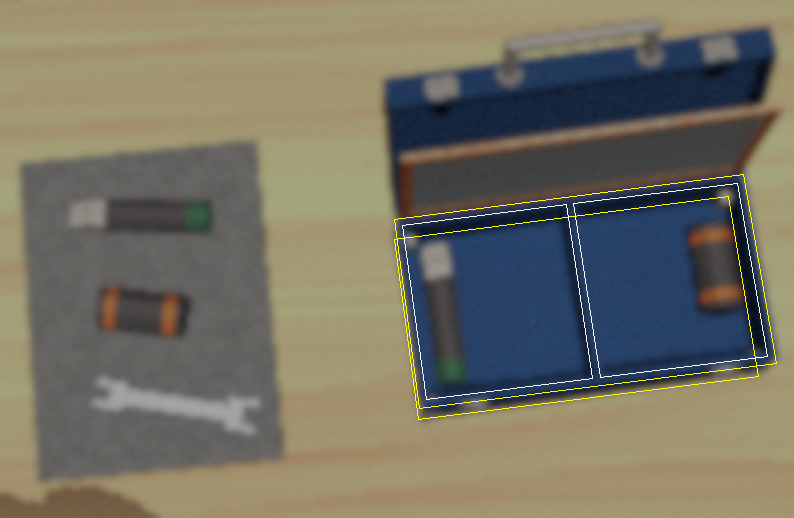

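The model overlay fits the case rim to a few mm, and the bit and coupling lengths also come out right. The compartments are confirmed, so I move over the mat and refine with the wrist camera.

```bash
python3 -m creep '{"dp":[[39,2.5,-25.4],[39,2.5,-25.4],[39,2.5,-25.4],[39,2.5,-25.4],[39,2.5,-25.4],[39,2.5,-25.4],[39,2.5,-25.4],[39,2.5,-25.4],[39,2.5,-25.4],[39,2.5,-25.4],[39,2.5,-25.4],[39,2.5,-25.4]],"dr":[[0,0,0],[0,0,0],[0,0,0],[0,0,0],[0,0,0],[0,0,0],[0,0,0],[0,0,0],[0,0,0],[0,0,0],[0,0,0],[0,0,0]]}' 60 
python3 -m creep '{"dp":[[0,0,0],[0,0,0],[0,0,0],[0,0,0],[0,0,0],[0,0,0],[0,0,0],[0,0,0],[0,0,0],[0,0,0],[0,0,0]],"dr":[[0,8.1,0],[0,8.1,0],[0,8.1,0],[0,8.1,0],[0,8.1,0],[0,8.1,0],[0,8.1,0],[0,8.1,0],[0,8.1,0],[0,0,0],[0,0,0]]}'
python3 - <<'E'
from h import *
s=read_state(); print(s["position"],s["joint_positions"].round(2)); print(rot(s["tool_rot"]).as_matrix().round(3),s["opening"])
c=cams.calibration("wrist"); f=cams.grab_frame("wrist"); cv2.imwrite("pics/w1.png",f[:,:,::-1])
import pickle; pickle.dump(c,open("w1.pkl","wb"))
E
```

```text
time_s: 1.3
position: [0.5666, 0.1874, 0.2009]
tool_rot: [-0.696, 0.697, -0.122, 0.122]
force: [-0.2, 0.3, -0.2]
opening: 0.0601
time_s: 2.4
position: [0.5657, 0.1892, 0.201]
tool_rot: [0.488, -0.489, 0.511, -0.511]
force: [0.2, 0.8, 0.2]
opening: 0.06
[0.56567869 0.18923428 0.20100013] [-0.7   0.38  0.4   1.78 -0.17  1.01 -0.28]
[[-0.045 -0.001  0.999]
 [-0.999 -0.    -0.045]
 [ 0.    -1.    -0.001]] 0.0600147909568776
```

View pics/w1.png

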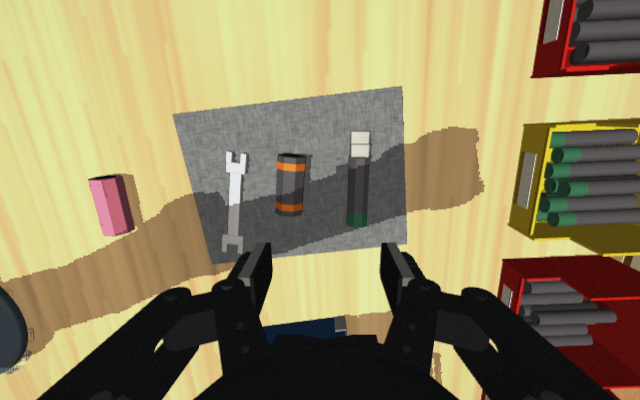

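Wrist view: pink look-alike at (111,206) off the mat, spanner (235,200), coupling ends (292,154) and (289,215), bit tip (361,131) and green tail (357,226). Now to measure these.

```bash
python3 - <<'E'
from h import *; import pickle
c=pickle.load(open("w1.pkl","rb"))
def seg(n,a,b,z):
    A,B=p2w(c,a,z),p2w(c,b,z); d=B-A; m=(A+B)/2; yaw=np.degrees(np.arctan2(d[1],d[0])); print(n,m.round(4),"len",np.linalg.norm(d).round(4),"dir",yaw.round(1)); return m,yaw
seg("bit",(357,226),(361,131),.017)
seg("bit sides tail",(347,210),(368,210),.017)
seg("bit sides mid",(348.5,175),(369.5,175),.017)
seg("coup",(289,215),(292,154),.022)
seg("coup sides",(276.5,185),(305,185),.022)
f=cv2.imread("pics/w1.png")
for r in (150,170,180,190,210): print(r,[int(v) for v in f[r,268:312].mean(1)],'|',[int(v) for v in f[r,340:378].mean(1)])
E
```

```text
bit [0.6065 0.1863 0.017 ] len 0.117 dir 87.1
bit sides tail [0.6044 0.1493 0.017 ] len 0.0262 dir -2.6
bit sides mid [0.6067 0.1936 0.017 ] len 0.0252 dir -2.6
coup [0.5242 0.1856 0.022 ] len 0.0751 dir 82.6
coup sides [0.5246 0.1862 0.022 ] len 0.034 dir -2.6
150 [126, 126, 130, 128, 124, 125, 124, 120, 118, 124, 130, 133, 133, 142, 134, 132, 132, 131, 130, 130, 123, 120, 118, 125, 127, 128, 137, 146, 148, 143, 135, 131, 132, 136, 130, 131, 135, 138, 133, 129, 136, 137, 130, 131] | [134, 131, 139, 131, 129, 127, 126, 126, 124, 112, 87, 172, 214, 216, 216, 216, 216, 215, 214, 213, 213, 213, 212, 211, 209, 208, 208, 207, 189, 115, 82, 122, 130, 135, 134, 135, 132, 134]
170 [125, 131, 133, 135, 139, 143, 144, 144, 125, 88, 80, 79, 78, 85, 100, 117, 131, 133, 132, 133, 136, 139, 140, 141, 141, 144, 144, 126, 104, 100, 96, 96, 92, 94, 93, 94, 65, 73, 77, 81, 81, 82, 129, 144] | [80, 82, 79, 79, 82, 80, 77, 75, 48, 43, 45, 46, 45, 46, 45, 54, 62, 61, 63, 61, 62, 64, 63, 62, 51, 46, 46, 45, 48, 65, 75, 74, 77, 83, 81, 79, 77, 76]
180 [135, 136, 134, 140, 138, 134, 131, 129, 100, 82, 80, 7
[... 282 characters left out ...]
, 75, 73, 78]
190 [141, 136, 139, 136, 134, 131, 133, 122, 88, 79, 80, 79, 79, 81, 83, 99, 100, 99, 99, 100, 100, 99, 100, 101, 100, 100, 79, 59, 57, 48, 46, 45, 47, 45, 47, 47, 71, 76, 75, 71, 72, 77, 77, 80] | [79, 76, 77, 79, 78, 76, 75, 66, 47, 46, 47, 47, 47, 46, 48, 60, 62, 62, 61, 61, 62, 61, 63, 53, 47, 46, 49, 46, 63, 71, 74, 74, 77, 79, 78, 80, 79, 83]
210 [78, 75, 76, 78, 85, 86, 83, 54, 46, 45, 44, 48, 56, 66, 79, 81, 81, 82, 85, 85, 86, 90, 91, 91, 92, 78, 71, 68, 67, 64, 63, 60, 53, 47, 61, 70, 72, 72, 73, 80, 80, 79, 79, 74] | [76, 79, 80, 78, 77, 78, 66, 42, 43, 46, 46, 44, 46, 46, 60, 61, 59, 61, 61, 60, 60, 60, 52, 47, 48, 47, 46, 65, 80, 79, 78, 77, 83, 80, 79, 79, 75, 79]
```

```bash
python3 -m creep '{"dp":[[0,0,20.3],[0,0,20.3],[0,35,0],[0,35,0],[0,35,0],[0,35,0],[0,30,0],[0,15,0],[0,8,0],[0,3,0],[0,0,0]],"dr":[[0,0,0],[0,0,0],[0,0,0],[0,0,0],[0,0,0],[0,0,0],[0,0,0],[0,0,0],[0,0,0],[0,0,0],[0,0,0]]}' 45
python3 -m creep '{"dp":[[0,0,0],[0,0,0],[0,0,0],[0,0,0],[0,0,0]],"dr":[[0,0,0],[0,0,0],[0,0,0],[0,0,0],[0,0,0]]}' 15 60
python3 - <<'E'
from h import *
c=cams.calibration("wrist"); f=cams.grab_frame("wrist"); cv2.imwrite("pics/w2.png",f[:,:,::-1])
E
```

```text
time_s: 3.55
position: [0.6073, 0.1873, 0.0062]
tool_rot: [-0.488, 0.487, -0.512, 0.512]
force: [-0.4, -0.1, 0.4]
opening: 0.0449
time_s: 4.05
position: [0.6073, 0.1876, 0.0068]
tool_rot: [-0.489, 0.487, -0.512, 0.512]
force: [-2.2, 0.6, 6.3]
opening: 0.0224
```

```bash
python3 -m creep '{"dp":[[0,-15,0],[0,-35,0],[0,-40,0],[0,-40,0],[0,-40,-10],[0,-25,-30],[43.5,0,-20],[43.5,0,-16],[43.5,0,0],[43.5,0,0],[43.5,0,0],[43.5,0,0]],"dr":[[0,0,0],[0,0,0],[0,0,0],[0,0,0],[0,0,0],[0,0,0],[0,0,0],[0,0,0],[0,0,0],[0,0,0],[0,0,0],[0,0,0]]}'
python3 -m creep '{"dp":[[44,0,0],[0,0,0],[0,0,0],[0,0,0],[0,0,0],[0,0,0],[0,0,0],[0,0,0],[0,0,0],[0,0,0],[0,0,0],[0,0,0]],"dr":[[0,0,0],[0,-8.2,0],[0,-8.2,0],[0,-8.2,0],[0,-8.2,0],[0,-8.2,0],[0,-8.2,0],[0,-8.2,0],[0,-8.2,0],[0,-8.2,0],[0,-8.2,0],[0,-8.2,0]]}'
python3 -m creep '{"dp":[[0,0,0],[0,0,0],[0,0,0]],"dr":[[0,-8.2,0],[0,0,0],[0,0,0]]}'
python3 - <<'E'
from h import *
s=read_state(); print(s["position"],s["joint_positions"].round(2)); print(rot(s["tool_rot"]).as_matrix().round(3),s["opening"])
c=cams.calibration("wrist"); f=cams.grab_frame("wrist"); im=f[:,:,::-1].copy(); cv2.imwrite("pics/w3.png",im)
import pickle; pickle.dump(c,open("w3.pkl","wb"))
o=np.array([.522,-.1635,0]); Rz=R.from_euler('z',5.7,degrees=True)
def dr(pts,col):
    q=[w2p(c,o+Rz.apply(p)).round().astype(int) for p in pts]; cv2.polylines(im,[np.array(q)],True,col,1)
dr([(-.076,-.139,.062),(.076,-.139,.062),(.076,.139,.062),(-.076,.139,.062)],(0,255,255))
for k in (1,-1): dr([(-.07,k*.003,.062),(.07,k*.003,.062),(.07,k*.133,.062),(-.07,k*.133,.062)],(255,255,255))
cv2.imwrite("pics/w3o.png",im)
E
```

```text
time_s: 5.3
position: [0.5171, -0.0715, 0.2009]
tool_rot: [0.488, -0.487, 0.512, -0.512]
force: [0.3, -0.4, -2.8]
opening: 0.0224
time_s: 6.5
position: [0.5152, -0.114, 0.2006]
tool_rot: [-0.707, 0.707, -0.014, 0.014]
force: [-0.2, -0.5, -2.9]
opening: 0.0226
time_s: 6.8
position: [0.5155, -0.114, 0.2005]
tool_rot: [0.706, -0.706, -0.034, 0.034]
force: [-0.3, -0.1, -3.3]
opening: 0.0227
[ 0.51546156 -0.11401602  0.20052116] [-0.05  0.26  0.22  1.93 -0.07  0.96  1.87]
[[ 0.995  0.    -0.095]
 [ 0.095  0.     0.995]
 [ 0.    -1.     0.   ]] 0.022677322296075293
```

View pics/w3o.png

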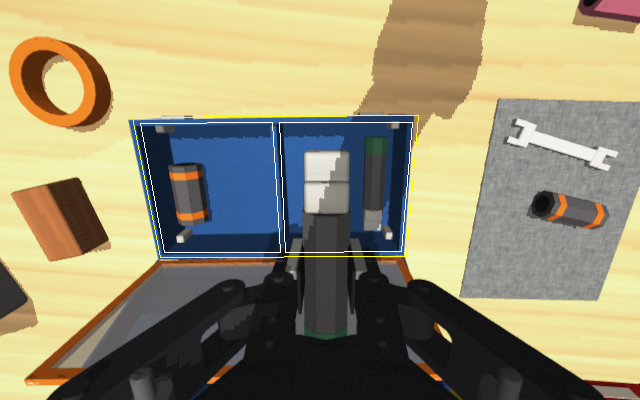

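The case model fits again, with the image about 2 px to the left, so I use y = -0.1655. The bit is held centred over the free part of the +y compartment with its tip at (327,152), and the stored bit is at (375,180). Lowering.

```bash
python3 -m creep '{"dp":[[1.3,20,-2],[0,40,0],[0,40,0],[0,35,0],[0,25,0],[0,15,0],[0,9,0],[0,5,0],[0,0,0]],"dr":[[0,0,0],[0,0,0],[0,0,0],[0,0,0],[0,0,0],[0,0,0],[0,0,0],[0,0,0],[0,0,0]]}'
python3 -m creep '{"dp":[[0,0,0],[0,0,0],[0,0,0],[0,0,0]],"dr":[[0,0,0],[0,0,0],[0,0,0],[0,0,0]]}' 40
```

```text
time_s: 7.75
position: [0.5175, -0.1157, 0.0113]
tool_rot: [-0.706, 0.706, 0.035, -0.035]
force: [-0.1, 0.6, -2.5]
opening: 0.0221
time_s: 8.15
position: [0.5179, -0.1157, 0.012]
tool_rot: [-0.706, 0.706, 0.035, -0.034]
force: [-0.0, 0.2, -0.3]
opening: 0.0396
```

```bash
python3 -m creep '{"dp":[[0,-15,0],[0,-40,0],[0,-45,0],[0,-45,0],[0,-44,0],[5.1,0,42.9],[5.1,0,42.9],[5.1,0,42.9],[5.1,0,42.9],[5.1,0,42.9],[5.1,0,42.9],[5.1,0,42.9]],"dr":[[0,0,0],[0,0,0],[0,0,0],[0,0,0],[0,0,0],[0,0,0],[0,0,0],[0,0,0],[0,0,0],[0,0,0],[0,0,0],[0,0,0]]}' 40
python3 -m creep '{"dp":[[0,0,0],[0,0,0],[0,0,0],[0,0,0],[0,0,0],[0,0,0],[0,0,0],[0,0,0],[0,0,0],[0,0,0],[0,0,0],[0,0,0]],"dr":[[0,8.5,0],[0,8.5,0],[0,8.5,0],[0,8.5,0],[0,8.5,0],[0,8.5,0],[0,8.5,0],[0,8.5,0],[0,8.5,0],[0,8.5,0],[0,8.5,0],[0,8.5,0]]}' 52
python3 -m creep '{"dp":[[0,0,0],[0,0,0]],"dr":[[0,0,0],[0,0,0]]}'
python3 - <<'E'
from h import *
s=read_state(); print(s["position"],s["joint_positions"].round(2)); print(rot(s["tool_rot"]).as_matrix().round(3),s["opening"])
c=cams.calibration("wrist"); f=cams.grab_frame("wrist"); cv2.imwrite("pics/w4.png",f[:,:,::-1])
for y in (.16,.186,.21): print(w2p(c,[.5243,y,.035]))
hsv=cv2.cvtColor(f,cv2.COLOR_RGB2HSV); m=cv2.inRange(hsv,(5,120,80),(20,255,255)); n,l,st,ce=cv2.connectedComponentsWithStats(m)
for i in range(1,n):
    if st[i][4]>60: print(st[i],ce[i], p2w(c,ce[i],.030))
E
```

```text
time_s: 9.35
position: [0.5232, 0.1883, 0.2007]
tool_rot: [0.706, -0.706, -0.035, 0.034]
force: [-0.0, -0.4, 0.2]
opening: 0.0398
time_s: 10.55
position: [0.5233, 0.1866, 0.2005]
tool_rot: [0.47, -0.47, 0.529, -0.528]
force: [-0.4, 0.4, -0.1]
opening: 0.0519
time_s: 10.75
position: [0.5233, 0.1868, 0.2004]
tool_rot: [0.472, -0.472, 0.526, -0.526]
force: [0.4, -0.2, -0.4]
opening: 0.0516
[0.52327089 0.18681347 0.20042327] [-0.75  0.32  0.42  1.88 -0.15  0.98 -0.38]
[[-0.108  0.     0.994]
 [-0.994  0.    -0.108]
 [-0.    -1.     0.   ]] 0.05162706798868645
[328.14460689 205.84721574]
[325.75799329 184.33300431]
[323.45189564 163.54460677]
[565   0  10  57  65] [569.92307692  28.75384615] [0.78272422 0.31663745 0.03      ]
[311 158  29  10 225] [325.12888889 162.90666667] [0.5261467  0.20971267 0.03      ]
[311 199  28  10 195] [324.14871795 203.51794872] [0.5197658  0.16178244 0.03      ]
[582 234  58   7  68] [611.33823529 237.08823529] [0.86687925 0.08059282 0.03      ]
[530 244  25 104 145] [539.0137931  298.82068966] [ 7.88561160e-01 -5.57921573e-04  3.00000000e-02]
```

```bash
python3 -m creep '{"dp":[[0,20,0],[0,40,0],[0,40,0],[0,40,0],[0,30,0],[0,15,0],[0,7,0],[0,2.5,0],[0,0,0]],"dr":[[0,0,0],[0,0,0],[0,0,0],[0,0,0],[0,0,0],[0,0,0],[0,0,0],[0,0,0],[0,0,0]]}' 50
python3 -m creep '{"dp":[[0,0,0],[0,0,0],[0,0,0],[0,0,0],[0,0,0]],"dr":[[0,0,0],[0,0,0],[0,0,0],[0,0,0],[0,0,0]]}' 22 60
python3 -m creep '{"dp":[[0,-15,0],[0,-40,0],[0,-45,0],[0,-45,0],[0,-48,0],[0,0,0]],"dr":[[0,0,0],[0,0,0],[0,0,0],[0,0,0],[0,0,0],[0,0,0]]}'
python3 - <<'E'
from h import *
s=read_state(); T=rot(s["tool_rot"]); print(s["position"],T.as_matrix().round(3))
o=np.array([.522,-.1655,0]); Rz=R.from_euler('z',5.7,degrees=True)
t=o+Rz.apply([-.008,-.050,0]); t[2]=.2; print(t,T.inv().apply(t-s["position"])*1000)
E
```

```text
time_s: 11.7
position: [0.5243, 0.187, 0.0068]
tool_rot: [-0.472, 0.471, -0.527, 0.527]
force: [-0.7, 0.6, 0.5]
opening: 0.05
time_s: 12.2
position: [0.5241, 0.1872, 0.0073]
tool_rot: [-0.472, 0.471, -0.527, 0.527]
force: [-1.2, 0.0, 6.0]
opening: 0.0305
time_s: 12.8
position: [0.5275, 0.1876, 0.2064]
tool_rot: [-0.476, 0.466, -0.526, 0.528]
force: [1.5, 0.4, -3.2]
opening: 0.0302
[0.52748584 0.18756815 0.2063902 ] [[-0.111  0.013  0.994]
 [-0.994  0.007 -0.112]
 [-0.008 -1.     0.012]]
[ 0.51900554 -0.21604734  0.2       ] [402.08608442   3.56154601  36.50079497]
```

```bash
python3 -m creep '{"dp":[[44.7,0.4,4],[44.7,0.4,4],[44.7,0.4,4],[44.7,0.4,4],[44.7,0.4,4],[44.7,0.4,4],[44.7,0.4,4],[44.7,0.4,4],[44.7,0.4,4],[0,0,0],[0,0,0],[0,0,0]],"dr":[[0,0,0],[0,0,0],[0,0,0],[0,0,0],[0,0,0],[0,0,0],[0,0,0],[0,0,0],[0,0,0],[0,-6,0],[0,-6,0],[0,0,0]]}'
python3 - <<'E'
from h import *
s=read_state(); T=rot(s["tool_rot"]); print(s["position"],T.as_matrix().round(3))
o=np.array([.522,-.1655,0]); Rz=R.from_euler('z',5.7,degrees=True)
t=o+Rz.apply([-.008,-.050,0]); t[2]=.2; print(t,T.inv().apply(t-s["position"])*1000)
c=cams.calibration("wrist"); f=cams.grab_frame("wrist"); im=f[:,:,::-1].copy(); 
def dr(pts,col):
    q=[w2p(c,o+Rz.apply(p)).round().astype(int) for p in pts]; cv2.polylines(im,[np.array(q)],True,col,1)
dr([(-.076,-.139,.062),(.076,-.139,.062),(.076,.139,.062),(-.076,.139,.062)],(0,255,255))
for k in (1,-1): dr([(-.07,k*.003,.062),(.07,k*.003,.062),(.07,k*.133,.062),(-.07,k*.133,.062)],(255,255,255))
cv2.imwrite("pics/w5o.png",im)
E
```

```text
time_s: 14.0
position: [0.5134, -0.2172, 0.1945]
tool_rot: [-0.524, 0.524, -0.476, 0.474]
force: [0.7, 0.3, -3.7]
opening: 0.0304
[ 0.51342268 -0.21716968  0.19449241] [[ 0.097 -0.002  0.995]
 [-0.995  0.001  0.097]
 [-0.001 -1.    -0.002]]
[ 0.51900554 -0.21604734  0.2       ] [-0.58210362 -5.51553813  5.65698724]
```

View pics/w5o.png

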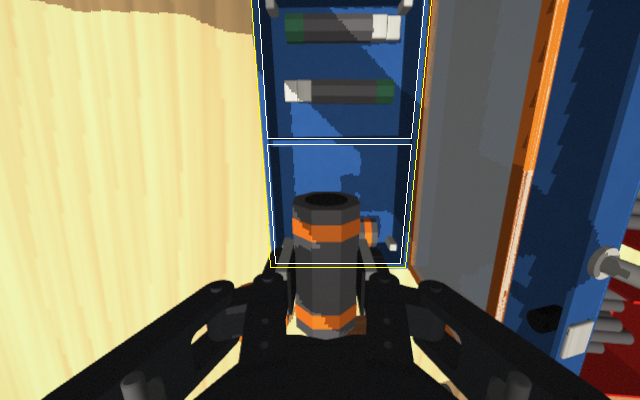

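The bit lies in place beside the stored one: loose bit around (338,92), stored bit (343,27). The coupling hangs over the -y compartment. I shift it 4.5 mm toward the divider for clearance to the stored coupling, then lower.

```bash
python3 -m creep '{"dp":[[-4.5,15,4],[0,40,0],[0,40,0],[0,35,0],[0,25,0],[0,15,0],[0,8,0],[0,5,0],[0,0,0]],"dr":[[0,0,0],[0,0,0],[0,0,0],[0,0,0],[0,0,0],[0,0,0],[0,0,0],[0,0,0],[0,0,0]]}'
python3 -m creep '{"dp":[[0,0,0],[0,0,0],[0,0,0],[0,0,0]],"dr":[[0,0,0],[0,0,0],[0,0,0],[0,0,0]]}' 46
```

```text
time_s: 14.95
position: [0.5185, -0.2122, 0.0124]
tool_rot: [0.524, -0.524, 0.475, -0.475]
force: [-1.1, 0.3, -3.4]
opening: 0.0306
time_s: 15.35
position: [0.5187, -0.2124, 0.0129]
tool_rot: [0.524, -0.524, 0.474, -0.475]
force: [-1.1, 0.2, 0.5]
opening: 0.0461
```

```bash
python3 -m creep '{"dp":[[0,-15,0],[0,-45,0],[0,-48,0],[0,-48,0],[0,-48,0],[0,-48,0],[0,-48,0],[-18,-8,35],[-18,0,35],[-18,0,35],[-18,0,35],[0,0,0]],"dr":[[0,0,0],[0,0,0],[0,0,0],[0,0,0],[0,0,0],[0,0,0],[0,0,0],[0,0,0],[0,0,0],[0,0,0],[0,0,0],[0,0,0]]}' 50
python3 - <<'E'
from h import *
import pickle
s=read_state(); T=rot(s["tool_rot"]); print(s["position"],T.as_matrix().round(3),s["joint_positions"].round(2))
o=np.array([.522,-.1655,0]); Rz=R.from_euler('z',5.7,degrees=True)
c=cams.calibration("wrist"); f=cams.grab_frame("wrist"); im=f[:,:,::-1].copy(); cv2.imwrite("pics/w6.png",im); pickle.dump(c,open("w6.pkl","wb"))
q=[w2p(c,o+Rz.apply((.139,k,.240))) for k in (-.045,.045)]; print(q)
cv2.line(im,*[tuple(int(v) for v in a.round()) for a in q],(0,255,255),1)
cv2.imwrite("pics/w6o.png",im)
E
```

```text
time_s: 16.55
position: [0.6539, -0.1209, 0.3197]
tool_rot: [0.527, -0.525, 0.473, -0.472]
force: [-1.1, 0.2, -0.9]
opening: 0.0499
[ 0.65389835 -0.12086386  0.31972207] [[ 0.106  0.001  0.994]
 [-0.994  0.002  0.106]
 [-0.002 -1.     0.001]] [-0.24  0.42  0.53  1.47 -0.22  1.31  0.41]
[array([327.75536631, 285.43992909]), array([328.78452604, 191.51092231])]
```

View pics/w6o.png

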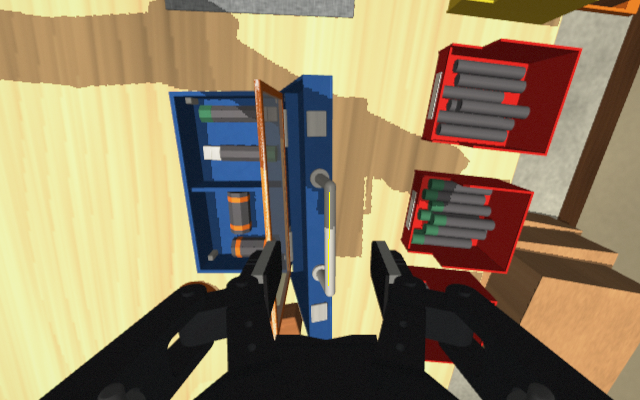

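Both parts lie in their compartments, the loose bit around (230,153) and the coupling around (238,212). The handle runs (325,180) to (330,293), about 2 px right of my prediction. I come down on it with the jaws across the bar.

```bash
python3 -m creep '{"dp":[[31.3,0,4.7],[0,10,0],[0,30,0],[0,30,0],[0,18,0],[0,10,0],[0,0,0],[0,0,0]],"dr":[[0,0,0],[0,0,0],[0,0,0],[0,0,0],[0,0,0],[0,0,0],[0,0,0],[0,0,0]]}' 36
python3 - <<'E'
from h import *
a=np.linspace(1.85,0,38); x=-187*np.cos(a)+12*np.sin(a); z=187*np.sin(a)+12*np.cos(a)
print([[0,round(-dz,1),round(dx,1)] for dx,dz in zip(np.diff(x),np.diff(z))])
c=cams.calibration("wrist"); f=cams.grab_frame("wrist"); cv2.imwrite("pics/w7.png",f[100:400,180:500,::-1].repeat(2,0).repeat(2,1))
s=read_state(); print(s["position"],s["force"],s["joint_positions"].round(2))
E
```

```text
time_s: 17.4
position: [0.6583, -0.1582, 0.2235]
tool_rot: [0.524, -0.523, 0.474, -0.476]
force: [0.4, 0.2, -0.1]
opening: 0.0361
[[0, np.float64(-2.9), np.float64(-8.9)], [0, np.float64(-2.5), np.float64(-9.0)], [0, np.float64(-2.0), np.float64(-9.1)], [0, np.float64(-1.6), np.float64(-9.2)], [0, np.float64(-1.1), np.float64(-9.3)], [0, np.float64(-0.6), np.float64(-9.3)], [0, np.float64(-0.2), np.float64(-9.4)], [0, np.float64(0.3), np.float64(-9.4)], [0, np.float64(0.8), np.float64(-9.3)], [0, np.float64(1.2), np.float64(-9.3)], [0, np.float64(1.7), np.float64(-9.2)], [0, np.float64(2.2), np.float64(-9.1)], [0, np.float64(2.6), np.float64(-9.0)], [0, np.float64(3.1), np.float64(-8.9)], [0, np.float64(3.5), np.float64(-8.7)], [0, np.float64(3.9), np.float64(-8.5)], [0, np.float64(4.3), np.float64(-8.3)], [0, np.float64(4.7), np.float64(-8.1)], [0, np.float64(5.1), np.float64(-7.8)], [0, np.float64(5.5), np.float64(-7.6)], [0, np.float64(5.9), np.float64(-7.3)], [0, np.float64(6.3), np.float64(-7.0)], [0, np.float64(6.6), np.float64(-6.6)], [0, np.float64(6.9), np.float64(-6.3)], [0, np.float64(7.2), np.float64(-6.0)], [0, np.float64(7.5), np.float64(-5.6)], [0, np.float64(7.8), np.float64(-5.2)], [0, np.float64(8.0), np.float64(-4.8)], [0, np.float64(8.3), np.float64(-4.4)], [0, np.float64(8.5), np.float64(-4.0)], [0, np.float64(8.7), np.float64(-3.6)], [0, np.float64(8.8), np.float64(-3.1)], [0, np.float64(9.0), np.float64(-2.7)], [0, np.float64(9.1), np.float64(-2.2)], [0, np.float64(9.2), np.float64(-1.8)], [0, np.float64(9.3), np.float64(-1.3)], [0, np.float64(9.3), np.float64(-0.8)]]
[ 0.65856954 -0.15814374  0.22387144] [-0.63008825  0.41472683  0.4496509 ] [-0.17  0.51  0.51  1.56 -0.27  1.14  0.49]
```

View pics/w7.png

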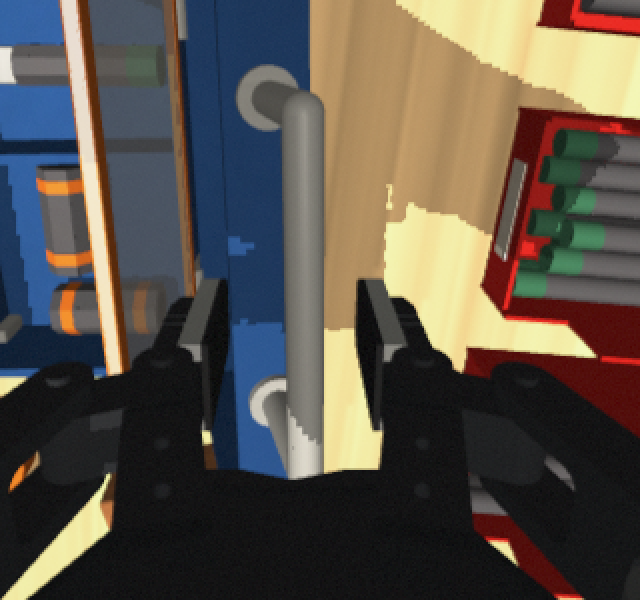

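The bar stands between the fingers, about 3 mm right of the middle. I centre, grip and start the arc.

```bash
python3 -m creep '{"dp":[[0,2,3],[0,0,0],[0,0,0],[0,0,0],[0,0,0]],"dr":[[0,0,0],[0,0,0],[0,0,0],[0,0,0],[0,0,0]]}' 3 50
python3 -m creep '{"dp":[[0,-1.5,-4.5],[0,-1.4,-4.4],[0,-2.5,-9],[0,-2,-9.1],[0,-1.6,-9.2],[0,-1.1,-9.3],[0,-0.6,-9.3],[0,-0.2,-9.4],[0,0,0]],"dr":[[0,0,0],[0,0,0],[0,0,0],[0,0,0],[0,0,0],[0,0,0],[0,0,0],[0,0,0],[0,0,0]]}'
```

```text
time_s: 17.95
position: [0.6614, -0.1572, 0.221]
tool_rot: [0.524, -0.524, 0.474, -0.475]
force: [-1.7, 0.7, 5.5]
opening: 0.0084
time_s: 18.85
position: [0.5952, -0.1645, 0.2317]
tool_rot: [-0.523, 0.524, -0.475, 0.475]
force: [1.3, -1.6, 7.1]
opening: 0.0082
```

```bash
python3 -m creep '{"dp":[[0,0.3,-9.4],[0,0.8,-9.3],[0,1.2,-9.3],[0,1.7,-9.2],[0,2.2,-9.1],[0,2.6,-9],[0,3.1,-8.9],[0,3.5,-8.7],[0,3.9,-8.5],[0,4.3,-8.3]],"dr":[[0,0,0],[0,0,0],[0,0,0],[0,0,0],[0,0,0],[0,0,0],[0,0,0],[0,0,0],[0,0,0],[0,0,0]]}'
python3 -m creep '{"dp":[[0,4.7,-8.1],[0,5.1,-7.8],[0,5.5,-7.6],[0,5.9,-7.3],[0,6.3,-7],[0,6.6,-6.6],[0,0,0]],"dr":[[0,0,0],[0,0,0],[0,0,0],[0,0,0],[0,0,0],[0,0,0],[0,0,0]]}'
```

```text
time_s: 19.85
position: [0.5061, -0.1741, 0.2069]
tool_rot: [-0.523, 0.524, -0.475, 0.475]
force: [2.0, -6.6, 0.3]
opening: 0.0084
time_s: 20.55
position: [0.4616, -0.1789, 0.172]
tool_rot: [-0.522, 0.525, -0.475, 0.476]
force: [3.4, -9.0, -1.9]
opening: 0.0082
```

```bash
python3 -m creep '{"dp":[[0.5,6.9,-6.3],[0.5,7.2,-6],[0.5,7.5,-5.6],[0.2,7.8,-5.2],[0.2,8,-4.8],[0.1,8.3,-4.4],[0.1,8.5,-4],[0,0,0]],"dr":[[0,0,0],[0,0,0],[0,0,0],[0,0,0],[0,0,0],[0,0,0],[0,0,0],[0,0,0]]}'
python3 -m creep '{"dp":[[0.1,8.7,-3.6],[0.1,8.8,-3.1],[0.1,9,-2.7],[0,9.1,-2.2],[0,0,0]],"dr":[[0,0,0],[0,0,0],[0,0,0],[0,0,0],[0,0,0]]}'
```

```text
time_s: 21.35
position: [0.4261, -0.1829, 0.1177]
tool_rot: [-0.523, 0.525, -0.475, 0.475]
force: [3.4, -4.8, -3.6]
opening: 0.0084
time_s: 21.85
position: [0.4156, -0.1841, 0.0823]
tool_rot: [-0.523, 0.524, -0.475, 0.475]
force: [4.4, -4.3, -1.4]
opening: 0.0079
```

```bash
python3 -m creep '{"dp":[[0,8,-1.6],[0,8,-1.2],[0,6,-0.6],[0,3,-0.3],[0,0,0]],"dr":[[0,0,0],[0,0,0],[0,0,0],[0,0,0],[0,0,0]]}'
python3 -m creep '{"dp":[[0,1.5,0],[0,1.5,0],[0,0,0],[0,0,0]],"dr":[[0,0,0],[0,0,0],[0,0,0],[0,0,0]]}'
```

```text
time_s: 22.35
position: [0.4128, -0.1843, 0.0594]
tool_rot: [0.524, -0.523, 0.475, -0.475]
force: [-0.5, -2.2, 17.4]
opening: 0.008
time_s: 22.75
position: [0.4129, -0.1843, 0.0589]
tool_rot: [0.525, -0.523, 0.475, -0.475]
force: [-8.0, 0.9, 49.0]
opening: 0.0082
```

```bash
python3 -m creep '{"dp":[[0,-1.5,0],[0,0,0]],"dr":[[0,0,0],[0,0,0]]}'
python3 - <<'E'
from h import *
f=cams.grab_frame("side"); a=cv2.resize(f[90:240,220:380],None,fx=3,fy=3,interpolation=cv2.INTER_CUBIC)
g=cams.grab_frame("top"); b=cv2.resize(g[90:240,310:460],None,fx=2,fy=3,interpolation=cv2.INTER_CUBIC)
cv2.imwrite("pics/shut.png",np.hstack([a,b])[:,:,::-1])
E
```

```text
time_s: 22.95
position: [0.4128, -0.1844, 0.0591]
tool_rot: [0.525, -0.523, 0.475, -0.475]
force: [-4.7, -1.3, 32.5]
opening: 0.0079
```

View pics/shut.png

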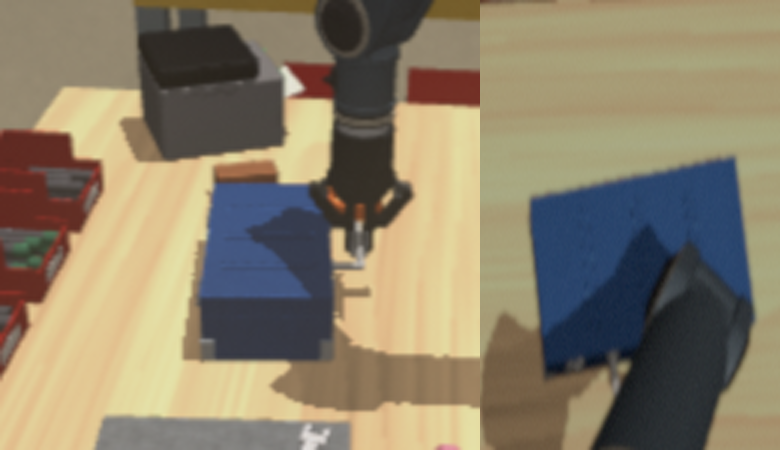

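Side view: the blue lid lies flat on the case, with the handle still in the fingers around (355,262) and the stop firm at 32 N. Now I raise the lid along the reverse arc to about 0.8 rad.

```bash
python3 -m creep '{"dp":[[0,-2,0],[-0.1,-4.5,0.4],[-0.1,-4.8,0.4],[-0.1,-9.3,1.3],[-0.1,-9.2,1.8],[-0.1,-9.1,2.2],[-0.1,-9,2.7],[-0.1,-8.8,3.1],[-0.1,-8.7,3.6],[0,0,0]],"dr":[[0,0,0],[0,0,0],[0,0,0],[0,0,0],[0,0,0],[0,0,0],[0,0,0],[0,0,0],[0,0,0],[0,0,0]]}'
python3 -m creep '{"dp":[[-0.1,-8.5,4],[-0.1,-8.3,4.4],[-0.1,-8,4.8],[-0.1,-7.8,5.2],[-0.1,-7.5,5.6],[-0.1,-7.2,6],[-0.1,-6.9,6.3],[-0.1,-6.6,6.6],[-0.1,-6.3,7],[0,0,0],[0,0,0],[0,0,0]],"dr":[[0,0,0],[0,0,0],[0,0,0],[0,0,0],[0,0,0],[0,0,0],[0,0,0],[0,0,0],[0,0,0],[0,0,0],[0,0,0],[0,0,0]]}'
python3 - <<'E'
from h import *
s=read_state(); print(s["position"],s["force"],s["opening"],abs(s["qvel"]).max())
g=s["position"]+np.array([0,0,.0187]); o=np.array([.522,-.1655,0]); p=R.from_euler('z',-5.7,degrees=True).apply(g-o)*1000
r=np.array([p[0]-76,p[2]-64]); print("grasp in case",p,"radius",np.linalg.norm(r),"angle",np.arctan2(r[1],-r[0])-np.arctan2(12,187))
f=cams.grab_frame("side"); a=cv2.resize(f[90:240,220:380],None,fx=3,fy=3,interpolation=cv2.INTER_CUBIC)
w=cams.grab_frame("wrist"); b=cv2.resize(w[0:400:1,100:540],(330,300))
b=np.vstack([b,np.zeros((150,330,3),np.uint8)])
cv2.imwrite("pics/end.png",np.hstack([a,b])[:,:,::-1])
E
```

```text
time_s: 24.05
position: [0.427, -0.1827, 0.122]
tool_rot: [-0.523, 0.525, -0.475, 0.475]
force: [2.2, -8.2, -3.4]
opening: 0.008
time_s: 25.25
position: [0.4715, -0.1777, 0.188]
tool_rot: [-0.521, 0.526, -0.478, 0.472]
force: [-8.8, -6.3, 9.6]
opening: 0.0085
[ 0.47154377 -0.17770778  0.1880371 ] [-8.80945417 -6.26530089  9.55467519] 0.008507780616275752 0.0017020295561029969
grasp in case [-51.41922886  -7.13611851 206.73710148] radius 191.33619632198847 angle 0.777954295127571
```

View pics/end.png

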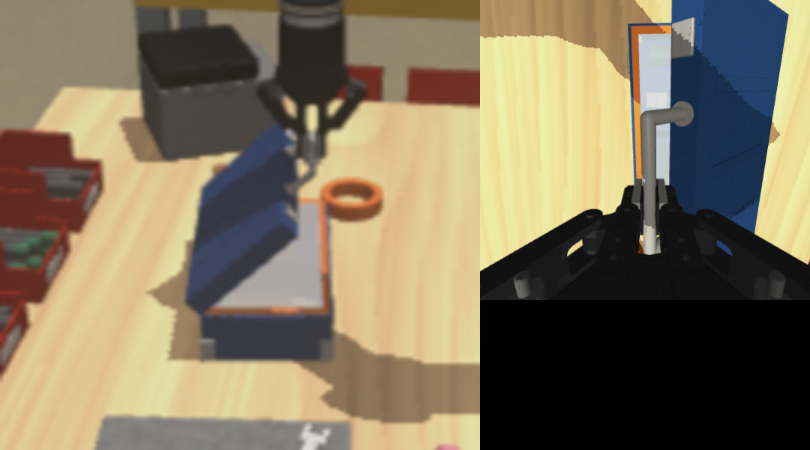

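The side view shows the lid about half open, with the handle in the fingers and the orange-edged cover flat on the rim. The arm is still (0.002 rad/s) and the lid angle is about 0.78 rad, so I hand in.

```bash
python3 -c "
from bench import ticket; print(ticket.finish_job())"
```

```text
the job is handed in; nothing more can be done
None
```

The job is handed in, and my last checks showed every step met. `finish_job` reports no verdict, so that rests on my own pictures and readings.

- **Parts:** The bit is in the +y compartment beside the stored bit, and the coupling is in the -y compartment beside the stored coupling. The wrist pictures taken before closing show both lying there, let go. I did not touch the spanner, the pink look-alike or the other bystanders.
- **Closing:** I swung the lid shut by its handle at about 0.5 rad/s. It came to a firm stop and looked flat on the case in the side view. I pressed it down with up to 49 N, against the 120 N wrist limit. The cover could not be seen under the shut lid.
- **Raising:** I lifted the lid without letting go of the handle. The final pictures show the clear cover flat on the rim, with the lid held about half open. From the grasp position the lid angle is about 0.78 rad, the joints were still (0.002 rad/s), and the whole run took about 25 s.

Two small disagreements:
- **Handle radius:** the grasp came out about 191 mm from the hinge, against the 187 mm given. That is roughly the accuracy of my case measurement.
- **Side force:** a force of up to 9 N along the bar showed during the swing, and 6 N remained at the end. The swing direction was probably off by up to about a degree, and I corrected it in part.

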